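# Close the photometer lid, draw the spring shutter to the index and hold it

## Task

Take a light reading of the objective that is seated in the grey photometer box: first lower the hinged lid until it is fully closed, because the shutter must stay shut while room light can get in. Then draw the spring-loaded shutter out by its upright black knob until its pointer lines up with the pointer of the brass rider, and keep it there against its spring: the reading runs while you hold, so finish still gripping the knob, with the pointers in line and the lid closed. Leave the rider where it is set and the things around undisturbed.

Things in the scene. Friction and masses are not known exactly. Their poses are not given: they have to be found in the camera images.
- photometer: Bench photometer, fixed: grey base plate 218 (x) x 112 mm (y), top 12 mm above the worktop, and a grey open-topped chamber 100 x 100 mm, rim at 64 mm. Origin on the worktop under the chamber's centre; x from the shutter side to the hinge side (away from the robot), y left, z up. Chamber front face at x = -50 mm; the plate runs on to x = -165 mm. A silver objective stands inside, below the rim.
- lid (a joint): Angle of the chamber's grey lid, rad: 0 = closed flat on the rim, 1.57 = upright, at most 1.7. The hinge is stiff (about 0.14 N m): the lid stays wherever it is left and must be pushed all the way down (some 2 N near its free edge).
- lid_hinge (a point): Middle of the hinge axis (along the photometer's y) at x = 53, z = 64 mm in the photometer's frame. It turns with the lid: x points from the lid's free edge to the hinge, z out of its outer face. Lid: plate 106 x 106 mm, 7 mm thick; inner face through the axis, outer face 7 mm above. On it, 49 mm from the axis, a round black lamp cap, 38 mm across, 7 mm high, solid.
- lid_lip (a point): Outer edge of the 40 mm wide lip in the middle of the lid's free edge, 112 mm from the hinge axis (5 mm thick there).
- shutter: Spring-return slide with an upright black knurled knob, 18 mm diameter from 27 to 61 mm above the worktop (thinner neck below). Origin on the knob's axis, 12 mm above the worktop. Shut: x = -105, y = 0 mm in the photometer's frame; it draws out along the photometer's -x by up to 45 mm. Spring: about 3 N at rest, 7 N at 40 mm; let go, it snaps shut. Nothing else near the knob is over 21 mm high.
- knob_mid (a point): Point on the knob's axis at mid height, 42 mm above the worktop.
- shutter_index (a point): Tip of the dark steel pointer on the shutter slide, which reaches right (photometer's -y) over the graduated strip: 43 mm from the knob's axis towards the chamber and 27 mm to the right, 19.5 mm above the worktop.
- rider_index (a point): Tip of the brass rider's pointer, facing the shutter's pointer across a gap of about 2 mm; axes as the photometer's. The rider, a brass clip 14 mm wide on the right edge of the base plate (top 21 mm above the worktop), is set 15 to 38 mm out from the shut shutter's pointer. At the mark, shutter_index and rider_index have the same x in the photometer's frame.
- handset: Bystander: white handset with a yellow strip, 50 x 145 x 24 mm lying left of the photometer.
- objective_0: Bystander: second, taller objective 25 mm diameter, 45 mm high, standing right of the chamber.
- loupe: Bystander: black eye loupe 36 mm diameter, 34 mm high, standing right of the base plate.
- eyepiece: Bystander: black eyepiece 33 mm diameter, 41 mm high, standing behind, on the right, beside a tall glass-cased balance that is furniture (x 0.51 to 0.79 m, y -0.21 to -0.43 m, 0.41 m high); a second balance beyond it (x 0.38 to 0.74 m, y -0.45 to -0.67 m, 0.29 m high). Keep the arm clear of both.
- screwdriver_fine: Bystander: fine screwdriver 126 mm long, 12 mm thick, lying behind the photometer.
- marker_0: Bystander: marker pen 130 mm long, 14 mm thick, lying behind the photometer.
- battery_9v: Bystander: battery block 27 x 50 x 18 mm, lying behind, on the left.
- brush: Bystander: flat brush 142 mm long, lying at the front, on the right.

How it is judged:
By the outcome, as a careful person would: the job done as asked, in the order asked, and still so for the second after the job is handed in, while the arm keeps its last pose, push and grip.
It also fails if it takes over 58 s, if anything falls off the work surface, if the arm or the gripper's body presses on something with over 40 N, if the wrist force passes 120 N, or if a joint passes its speed limit or range.

## Robot

A 6-joint arm with a two-finger parallel gripper is mounted at the origin on a cart in front of the work surface, level with it; the furniture and walls round the work are solid. World frame = base frame: x ahead of the robot, y to its left, z up, the work surface at z = 0. Lengths are in m, angles in rad, forces in N, time in s.
With the tool pointing down it reaches from about 0.3 to 1 m from the base axis. Payload 5.1 kg.
Tool frame: the origin (TCP) lies at the centre of the arm's flange, where the gripper is bolted on; the fingertips stand 190 mm ahead of it and the grasp point (between the pads) lies 171 mm ahead of it; z points along the fingers, x is the direction in which the jaws open and shut, and the axes are right-handed (so a half turn about z gives the same grasp; the last joint's range is limited). The gripper opens to 95 mm and grips with 3 to 60 N. Pads are 20 mm wide; open, the fingers measure 119 mm over their backs; the gripper's body (75 mm by 180 mm) begins 59 mm behind the grasp point.
Start: joints at [-1.362, 0.124, 1.65, -0, 1.367, -0.083], TCP at [0.187, -0.623, 0.405] pointing down, gripper open.
Joint ranges: [-2.61, 2.61], [-1.02, 2.33], [0.03, 2.71], [-1.35, 4.49], [0.32, 2.68], [-2.91, 2.91]. Speed limits (rad/s): [2.57, 2.57, 3.14, 3.14, 3.14, 3.14].

## Interface

Orientations are given as a unit quaternion [w, x, y, z].
In Python, from bench import arm gives the robot as it stands.
- The arm moves only by the tool apply_moves, never from a script. Its argument "steps" is a list that holds one entry, the list of rows, each a list of 7 numbers: the turn, a rotation vector about the tool's x, y, z in degrees, then the shift along the tool's x, y, z in cm, then the closure, from -1 (fully open) to 1 (shut). In form: [[[wx, wy, wz, dx, dy, dz, grip], ...]]. A call has 1 to 20 rows; each row shifts and turns the commanded pose from where the row before left it, along the tool's axes as they then stand; what a row does not reach is not made up. A row lasts 1/10 s, in which the tool goes at most 50 mm and 8.59 degrees, less where a joint would pass 70% of its speed; a pose out of reach is approached as far as the arm can. A call with a gripper value outside its range is refused whole. The fingers move at their own pace and stop on an object; "newtons" is the grip in N (left out, the last holds). Time passes only in rows, so rows that do not move let the fingers close. It gives the time, the measured TCP pose, the force and the opening at its end, in the units of the state.
- arm.observe(): the state, without advancing time (a new reading comes with each control period).
- arm.grab_frame(name): name is "scene" or "top" or "wrist"; returns a dict with "color" (480x640x3 uint8, red, green, blue), "K" (3x3 intrinsics, pixels), "R" (3x3) and "t" (3): a world point X has camera coordinates R X + t. Camera axes: x right, y down, z forward; pixel columns grow to the right and rows downward; lengths in m; the calibration is good to about 2 mm. A picture is of the moment at which its call begins. There is no depth.
- arm.sign_off(): hands the job in, once; it reports no verdict.
The state is a dict: "time": time; "joint_pos": joint angles; "joint_vel": joint speeds; "tau": joint torques, N m; "tcp_pos": TCP position; "tool_rot": TCP orientation; "force": force on the tool from outside, world axes, zero at the start; "wrist_torque": the same for the moment, N m; "finger_gap": finger opening in m.
Only numpy, scipy, OpenCV 4.12 (cv2) and the standard library are available. Lean on these libraries where they do the work, as an engineer would, in place of code of your own. Each camera call takes 0.05 s, during which the arm holds its last target.

## Working session

There is one attempt and no reset: what is moved stays moved. The work goes in short steps, Python scripts to look and compute and a tool call to move; the robot and the scene stay as the last step left them, time stands still between calls to the robot, and variables do not carry over. Pictures are saved under pics/ and viewed, and the job is handed in when it is done.

Besides the shell and the picture viewer there is one more tool, called after "Emit:" in YAML: its name, and indented under it one key for each argument. apply_moves: Moves the arm, as the interface text tells. Its arguments: {"type":"object","properties":{"steps":{"type":"array"},"newtons":{"type":"number"}},"required":["steps"]}

```bash
mkdir -p pics; ls; python3 - <<'E'
from bench import arm
import cv2,numpy as np
print(arm.observe())
for n in ["scene","top","wrist"]:
    f=arm.grab_frame(n)
    cv2.imwrite(f"pics/{n}0.png",f["color"][:,:,::-1])
    np.savez(f"pics/{n}0.npz",**f)
    print(n,f["K"].tolist(),f["R"].tolist(),f["t"].tolist())
E
```

```text
pics
{'time': 0.0, 'joint_pos': array([-1.36159868e+00,  1.24457234e-01,  1.65167765e+00,  1.59955883e-05,
        1.36751651e+00, -8.26008727e-02]), 'joint_vel': array([-0.00144446,  0.00208598, -0.00015958, -0.00086899, -0.00057423,
       -0.00168213]), 'tau': array([-1.16021433e-04, -4.17601383e+01, -3.59931636e+01,  7.74948578e-02,
        4.91531426e-02, -1.57502468e-04]), 'tcp_pos': array([ 0.18690754, -0.62227466,  0.40351549]), 'tool_rot': array([-6.86252663e-04,  8.02393516e-01, -5.96794425e-01, -7.67284744e-04]), 'force': array([ 0.03916123, -0.26100352, -0.09085114]), 'wrist_torque': array([-0.01031047,  0.02852288, -0.01887247]), 'finger_gap': 0.09503710223803578}
scene [[594.7216733815956, 0.0, 324.505498602258], [0.0, 594.7216733815956, 241.13394364730632], [0.0, 0.0, 1.0]] [[-0.47596174839803895, -0.8793654848126436, 0.01329504351652578], [-0.5248597043366438, 0.271888541084232, -0.8065971187592597], [0.7056788964008581, -0.39088740750670425, -0.5909520537464565]] [0.3294410886625205, 0.35901256258052217, 0.7963431166426788]
top [[615.9413636077323, 0.0, 312.74174094755443], [0.0, 615.9413636077323, 239.12361789353773], [0.0, 0.0, 1.0]] [[0.04432329829442138, -0.9990107319836986, -0.0036059131574011473], [-0.9729911984413124, -0.04234980524362563, -0.22692426435171256], [0.22654706571492528, 0.013566553623598139, -0.9739057324190754]] [0.047367808991508206, 0.5835231801208637, 0.9681921154409044]
wrist [[357.34603957031266, 0.0, 322.9352685475299], [0.0, 357.34603957031266, 239.57874336082944], [0.0, 0.0, 1.0]] [[0.28832331451897675, -0.957531272096627, -0.001878632962391226], [-0.9226813367338044, -0.2783530480317256, 0.26679342475887335], [-0.25598597060759415, -0.0751893849453762, -0.9637519075175026]] [-0.6485732204723949, -0.02969888087173079, 0.39104831153881753]
```

View pics/scene0.png

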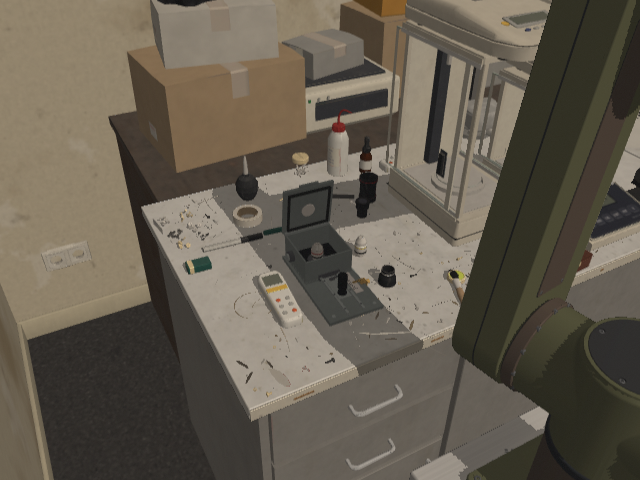

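View pics/top0.png

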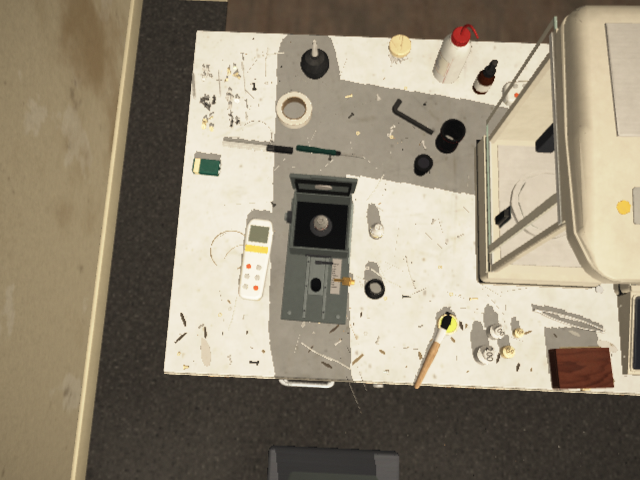

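View pics/wrist0.png

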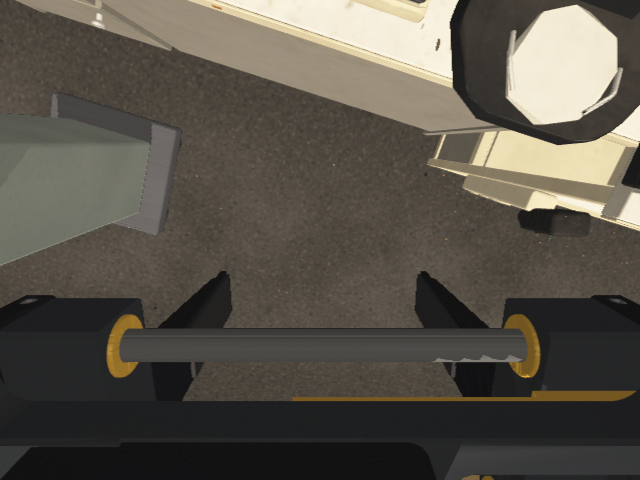

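The top view shows the photometer at about (318,250), with the lid nearly upright at (323,185), the knob at (316,285), the rider at (348,282) and the loupe at (374,288). The handset is at (256,260). I'll zoom in to measure these.

```bash
cat > h.py <<'E'
import numpy as np,cv2
def load(n): return dict(np.load(f"pics/{n}.npz"))
def ray(f,u,v):
    d=f["R"].T@np.linalg.solve(f["K"],[u,v,1.]); c=-f["R"].T@f["t"]; return c,d
def onz(f,u,v,z):
    c,d=ray(f,u,v); return c+d*(z-c[2])/d[2]
def proj(f,X):
    p=f["K"]@(f["R"]@np.asarray(X,float)+f["t"]); return p[:2]/p[2]
def tri(*obs):
    A=np.zeros((3,3));b=np.zeros(3)
    for f,u,v in obs:
        c,d=ray(f,u,v); d=d/np.linalg.norm(d); P=np.eye(3)-np.outer(d,d); A+=P;b+=P@c
    return np.linalg.solve(A,b)
E
python3 - <<'E'
import cv2
a=cv2.imread("pics/top0.png")[165:335,230:400]; cv2.imwrite("pics/topz.png",cv2.resize(a,None,fx=3.5,fy=3.5,interpolation=cv2.INTER_CUBIC))
a=cv2.imread("pics/scene0.png")[170:330,250:410]; cv2.imwrite("pics/scenez.png",cv2.resize(a,None,fx=3.7,fy=3.7,interpolation=cv2.INTER_CUBIC))
E
```

```text
(no output)
```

View pics/topz.png

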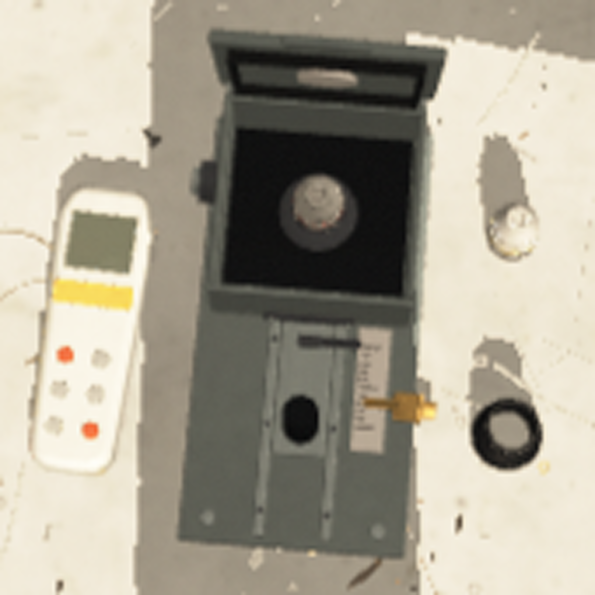

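View pics/scenez.png

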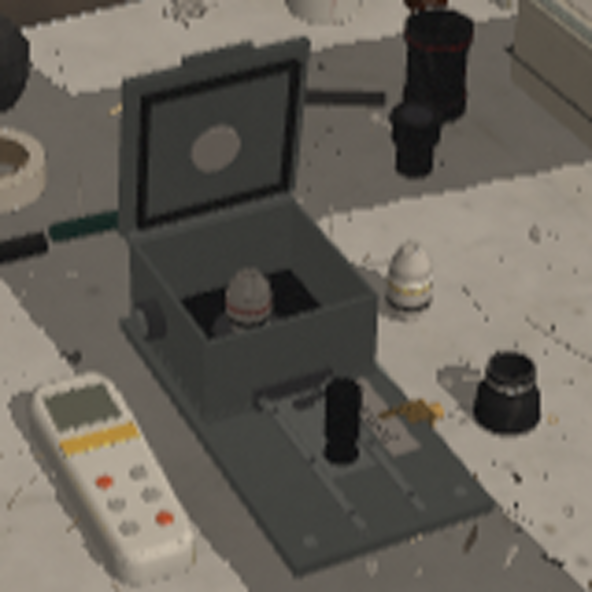

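```bash
python3 - <<'E'
from h import *
T=load("top0");S=load("scene0")
t=lambda u,v:((u+.5)/3.5-.5+230,(v+.5)/3.5-.5+165)
s=lambda u,v:((u+.5)/3.7-.5+250,(v+.5)/3.7-.5+170)
FL=onz(T,*t(180,541),.012);FR=onz(T,*t(403,557),.012)
print("plate front",FL,FR,np.linalg.norm(FL-FR))
sFL=onz(S,*s(297,576),.012);sFR=onz(S,*s(494,504),.012)
print("scene plate front",sFL,sFR)
cl=onz(T,*t(210,293),.064);cr=onz(T,*t(413,302),.064);print("rim front",cl,cr,np.linalg.norm(cl-cr))
scl=onz(S,*s(203,347),.064);scr=onz(S,*s(378,295),.064);print("s rim front",scl,scr)
for f,n,p in((T,"t",t),(S,"s",s)):
  pass
kt=tri((T,*t(300,404)),(S,*s(343,380)));print("knob top approx",kt, onz(T,*t(300,404),.061), onz(S,*s(343,383),.061))
print("shut tip",onz(T,*t(359,344),.0195),"rider tip",onz(T,*t(364,403),.0195))
print("lid top L",tri((T,*t(210,32)),(S,*s(122,80))),"R",tri((T,*t(446,48)),(S,*s(307,40))))
print("loupe",onz(T,*t(507,433),.034),"obj",onz(T,*t(513,220),.04),"handset",onz(T,*t(148,200),.02),onz(T,*t(108,470),.02))
E
```

```text
plate front [0.44994677 0.12189584 0.012     ] [0.44694549 0.01210878 0.012     ] 0.10982807517482576
scene plate front [0.44485179 0.12314418 0.012     ] [0.44385911 0.01145321 0.012     ]
rim front [0.56401195 0.1110655  0.064     ] [0.56384107 0.01356446 0.064     ] 0.09750118611301106
s rim front [0.56454436 0.11261113 0.064     ] [0.56140564 0.01171938 0.064     ]
knob top approx [0.51095935 0.0639523  0.063399  ] [0.51255252 0.06557504 0.061     ] [0.51004872 0.06212123 0.061     ]
shut tip [0.55084829 0.03778053 0.0195    ] rider tip [0.52123898 0.03420174 0.0195    ]
lid top L [0.65852908 0.11114469 0.17042007] R [0.65622144 0.00587493 0.16702015]
loupe [ 0.50712212 -0.03554069  0.034     ] obj [ 0.61264963 -0.0356673   0.04      ] handset [0.62021688 0.14723722 0.02      ] [0.48235463 0.15874953 0.02      ]
```

```bash
python3 - <<'E'
from h import *
from scipy.spatial.transform import Rotation as Ro
W=load("wrist0")
C=-W["R"].T@W["t"]; p=np.array([0.18690754,-0.62227466,0.40351549]); q=np.array([-6.86e-4,.8023935,-.5967944,-7.67e-4])
Rt=Ro.from_quat(q[[1,2,3,0]]).as_matrix()
print("cam in tool",Rt.T@(C-p),"axes",Rt.T@W["R"].T)
E
```

```text
cam in tool [-0.00045437 -0.07614936  0.01995199] axes [[ 9.99999754e-01  6.10078960e-04  3.46361147e-04]
 [-6.80404767e-04  9.63703563e-01  2.66973743e-01]
 [-1.70914409e-04 -2.66973912e-01  9.63703741e-01]]
```

Emit:
apply_moves:
  steps:
    - [[0,0,-8,0,0,0,1],[0,0,-8,0,0,0,1],[0,0,-8,0,0,0,1],[0,0,-8,0,0,0,1],[0,0,-8,0,0,0,1],[0,0,-8,0,0,0,1],[0,0,-8,0,0,0,1],[0,0,-8,0,0,0,1],[0,0,-8,0,0,0,1],[0,0,0,0,0,0,1]]
  newtons: 20

```text
time: 1.15
tcp_pos: [0.1869, -0.6224, 0.4043]
tool_rot: [-0.0, 1.0, -0.011, -0.0]
force: [-0.1, 0.2, -0.4]
finger_gap: 0.0203
```

Emit:
apply_moves:
  steps:
    - [[0,0,0,0.9,-3.7,-0.3,1],[0,0,0,0.9,-3.7,-0.3,1],[0,0,0,0.9,-3.7,-0.3,1],[0,0,0,0.9,-3.7,-0.3,1],[0,0,0,0.9,-3.7,-0.3,1],[0,0,0,0.9,-3.7,-0.3,1],[0,0,0,0.9,-3.7,-0.3,1],[0,0,0,0.9,-3.7,-0.3,1],[0,0,0,0.9,-3.7,-0.3,1],[0,0,0,0.9,-3.7,-0.3,1],[0,0,0,0.9,-3.7,-0.3,1],[0,0,0,0.9,-3.7,-0.3,1],[0,0,0,0.9,-3.7,-0.3,1],[0,0,0,0.9,-3.7,-0.3,1],[0,0,0,0.9,-3.7,-0.3,1],[0,0,0,0.9,-3.7,-0.3,1],[0,0,0,0.9,-3.7,-0.3,1],[0,0,0,0.9,-3.7,-0.3,1],[0,0,0,0,0,0,1]]

```text
time: 3.05
tcp_pos: [0.364, 0.0429, 0.4591]
tool_rot: [-0.001, 1.0, -0.009, 0.0]
force: [-0.6, -1.1, -0.2]
finger_gap: 0.0006
```

Emit:
apply_moves:
  steps:
    - [[0,0,0,3.4,-0.4,0.8,1],[0,0,0,3.4,-0.4,0.8,1],[0,0,0,3.4,-0.4,0.8,1],[0,0,0,3.4,-0.4,0.8,1],[0,0,0,3.4,-0.4,0.8,1],[0,0,0,0,0,0,1],[0,0,0,0,0,0,1]]

```text
time: 3.75
tcp_pos: [0.5344, 0.0549, 0.4177]
tool_rot: [0.0, 1.0, -0.012, -0.001]
force: [-0.5, 0.2, 1.0]
finger_gap: 0.0005
```

```bash
python3 - <<'E'
from bench import arm
import cv2,numpy as np
f=arm.grab_frame("wrist"); np.savez("pics/wrist1.npz",**f); a=f["color"][:,:,::-1]
cv2.imwrite("pics/wrist1.png",a)
E
```

```text
(no output)
```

View pics/wrist1.png

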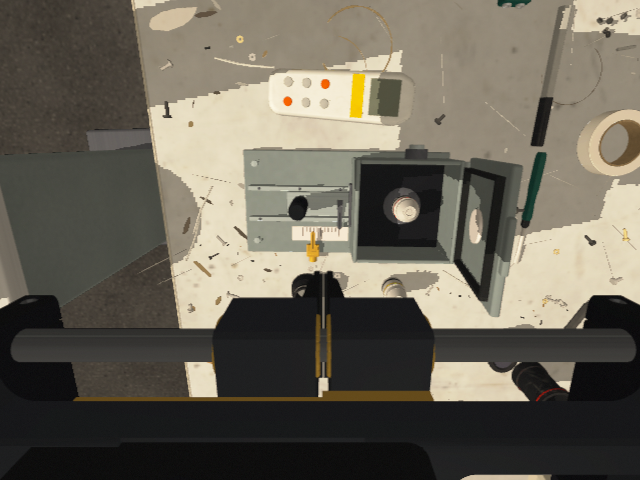

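```bash
python3 - <<'E'
import cv2
a=cv2.imread("pics/wrist1.png")[135:275,235:375]; cv2.imwrite("pics/w1z.png",cv2.resize(a,None,fx=4,fy=4,interpolation=cv2.INTER_CUBIC))
E
```

```text
(no output)
```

View pics/w1z.png

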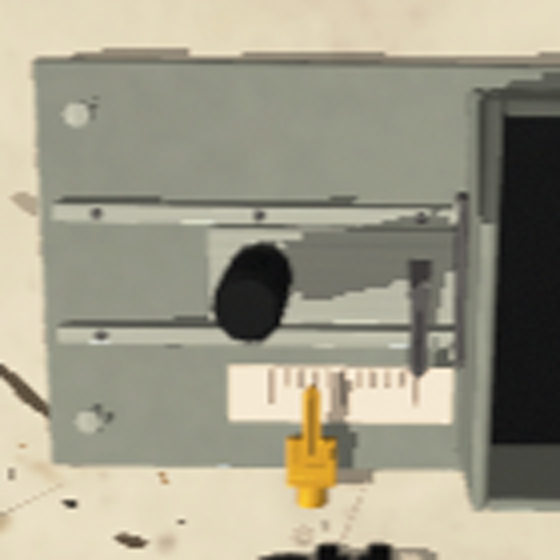

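```bash
python3 - <<'E'
from h import *
W=load("wrist1")
w=lambda u,v:((u+.5)/4-.5+235,(v+.5)/4-.5+135)
P=lambda u,v,z:onz(W,*w(u,v),z)
FL=P(34,60,.012);FR=P(53,466,.012);BL=P(465,62,.012);BR=P(463,466,.012)
print("plate FL,FR",FL,FR)
cl=P(481,92,.064);cr=P(478,510,.064);print("rim",cl,cr)
yaw=[np.degrees(np.arctan2(-(a-b)[0],(a-b)[1])) for a,b in((FL,FR),(cl,cr))];print(yaw)
edgeR=P(463,466,.012)-FR;print("right edge yaw",np.degrees(np.arctan2(edgeR[1],edgeR[0])))
r1=P(58,211,.014);r2=P(455,216,.014);d=r2-r1;print("rail yaw",np.degrees(np.arctan2(d[1],d[0])))
st=P(417,377,.0195);rt=P(312,386,.0195);print("tips",st,rt)
print("knob top",P(247,308,.061))
for yd in(-.5,-1,-1.5,-2):
  a=np.radians(yd);ex=np.array([np.cos(a),np.sin(a),0]);print(yd,(rt-st)@ex, P(255,308,.061)@ex-st@ex)
E
```

```text
plate FL,FR [0.45210627 0.12363564 0.012     ] [0.44814034 0.01235912 0.012     ]
rim [0.5648034 0.1150706 0.064    ] [0.564025   0.01454062 0.064     ]
[np.float64(-2.041176166389565), np.float64(-0.44363015171364945)]
right edge yaw -1.3319874925491328
rail yaw -2.0856111791648475
tips [0.55104858 0.03768362 0.0195    ] [0.52238744 0.03582897 0.0195    ]
knob top [0.5090704  0.06583592 0.061     ]
-0.5 -0.028643856132411598 -0.040307719057093405
-1 -0.028624398784737163 -0.040548401266058076
-1.5 -0.0286027615782714 -0.04078599555727702
-2 -0.02857894616077136 -0.041020483837024724
```

The wrist view shows the shutter pointer tip at about (339,229) and the rider tip at (313,231), so the draw is roughly 28.6–29.6 mm. The lid is upright at about (490,235). I'll move behind the lid.

Emit:
apply_moves:
  steps:
    - [[0,0,0,3,-0.2,0,1],[0,0,0,3,-0.2,0,1],[0,0,0,3,-0.2,0,1],[0,0,0,3,-0.2,0,1],[0,0,0,3,-0.2,0,1],[0,0,0,3,-0.2,0,1],[0,0,0,0,0,0,1],[0,0,0,0,0,0,1]]

```text
time: 4.6
tcp_pos: [0.7137, 0.0634, 0.4195]
tool_rot: [0.0, 1.0, -0.012, 0.0]
force: [-0.1, -0.6, -0.2]
finger_gap: 0.0006
```

```bash
python3 - <<'E'
from bench import arm
import cv2,numpy as np
o=[]
for n in("scene","top"):
  f=arm.grab_frame(n); np.savez(f"pics/{n}2.npz",**f); a=f["color"][:,:,::-1]
  a=a[80:330,210:460]; o.append(cv2.resize(a,None,fx=1.6,fy=1.6))
cv2.imwrite("pics/b2.png",np.hstack(o))
E
```

```text
(no output)
```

View pics/b2.png

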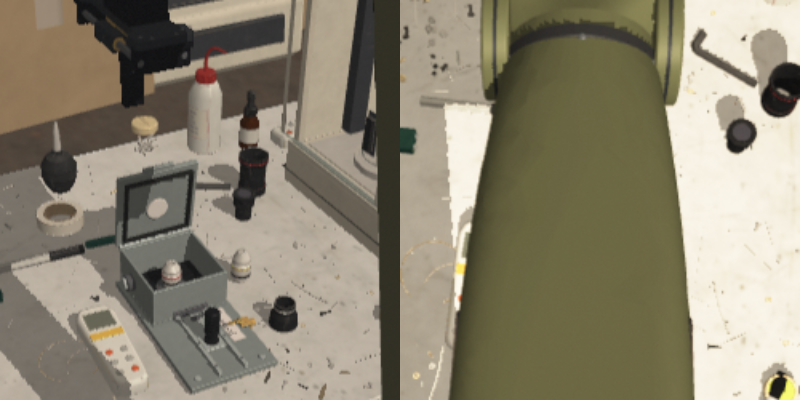

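The scene view shows the fingers clear above and behind the upright lid, and the arm blocks the top view. I'll go down behind the lid.

Emit:
apply_moves:
  steps:
    - [[0,0,0,0,0,2,1],[0,0,0,0,0,2,1],[0,0,0,0,0,2,1],[0,0,0,0,0,1.5,1],[0,0,0,0,0,0,1]]

```text
time: 5.2
tcp_pos: [0.713, 0.0638, 0.3411]
tool_rot: [0.0, 1.0, -0.011, -0.002]
force: [-0.2, 0.1, -0.0]
finger_gap: 0.0005
```

```bash
python3 - <<'E'
from bench import arm
import cv2,numpy as np
f=arm.grab_frame("scene"); a=f["color"][:,:,::-1]
cv2.imwrite("pics/s3.png",cv2.resize(a[90:330,220:460],None,fx=2.5,fy=2.5))
print(arm.observe()["force"],arm.observe()["tcp_pos"])
E
```

```text
[-0.12373575 -0.67980038  0.34569448] [0.71359146 0.06383683 0.34295775]
```

View pics/s3.png

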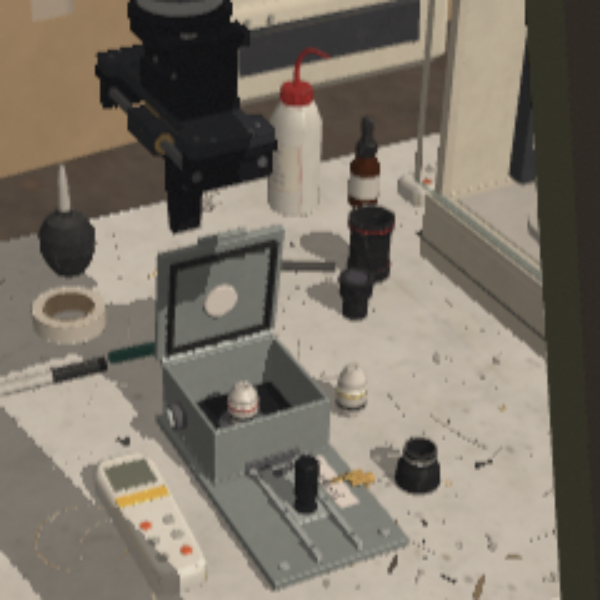

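```bash
python3 - <<'E'
from h import *
S=load("scene0")
for X in([.713,.064,.153],[.66,.062,.176]):
  p=proj(S,X);print((p-[220,90])*2.5)
E
```

```text
[180.69295944 225.61978226]
[212.91072268 230.31626341]
```

Emit:
apply_moves:
  steps:
    - [[0,0,0,-1,0,0,1],[0,0,0,-0.9,0,0,1],[0,0,0,-0.9,0,0,1],[0,0,0,-1.3,0,-0.3,1],[0,0,0,-1.3,0,-0.3,1],[0,0,0,-1.2,0,0.3,1],[0,0,0,-1.2,0,0.3,1],[0,0,0,-1.05,0,0.7,1],[0,0,0,-1.05,0,0.7,1],[0,0,0,0,0,0,1]]

```text
time: 6.25
tcp_pos: [0.6138, 0.0662, 0.3288]
tool_rot: [0.0, 1.0, -0.011, -0.001]
force: [-0.1, 1.7, 0.3]
finger_gap: 0.0007
```

```bash
python3 - <<'E'
from bench import arm
import cv2,numpy as np
f=arm.grab_frame("scene"); a=f["color"][:,:,::-1]
cv2.imwrite("pics/s4.png",cv2.resize(a[90:330,220:460],None,fx=2.5,fy=2.5))
print(arm.observe()["force"],arm.observe()["tcp_pos"])
E
```

```text
[-0.11814267  0.89614713  0.14949162] [0.61449165 0.06613273 0.32926323]
```

View pics/s4.png

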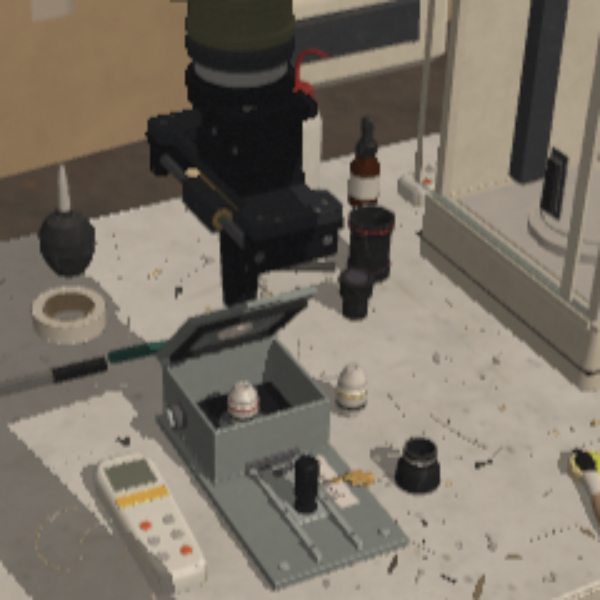

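The lid is at about 40° and following the finger. I'll continue the arc.

Emit:
apply_moves:
  steps:
    - [[0,0,0,-0.85,0,1,1],[0,0,0,-0.85,0,1,1],[0,0,0,-0.6,0,1.1,1],[0,0,0,-0.6,0,1.1,1],[0,0,0,-0.3,0,1,1],[0,0,0,-0.2,0,0.7,1],[0,0,0,0,0,0,1]]

```text
time: 7.0
tcp_pos: [0.5807, 0.0668, 0.2689]
tool_rot: [0.0, 1.0, -0.011, -0.002]
force: [-0.2, -0.7, 0.2]
finger_gap: 0.0004
```

```bash
python3 - <<'E'
from bench import arm
import cv2,numpy as np
f=arm.grab_frame("scene"); a=f["color"][:,:,::-1]
cv2.imwrite("pics/s5.png",cv2.resize(a[90:330,220:460],None,fx=2.5,fy=2.5))
print(arm.observe()["force"],arm.observe()["tcp_pos"])
E
```

```text
[ 0.14763249 -0.12720546 -0.34994006] [0.58114445 0.06678466 0.26974159]
```

View pics/s5.png

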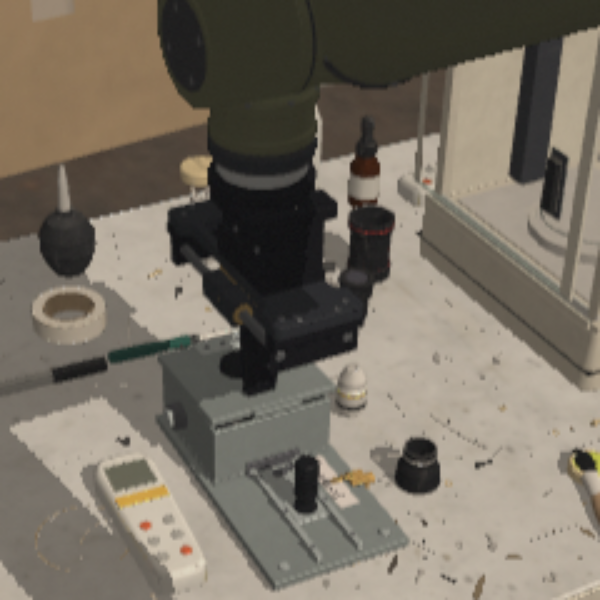

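Emit:
apply_moves:
  steps:
    - [[0,0,0,0,0,0.4,1],[0,0,0,0,0,0.4,1],[0,0,0,0,0,0.2,1],[0,0,0,0,0,0,1],[0,0,0,0,0,0,1]]

```text
time: 7.55
tcp_pos: [0.5817, 0.0668, 0.2614]
tool_rot: [0.0, 1.0, -0.011, 0.0]
force: [-1.8, 0.5, 4.5]
finger_gap: 0.0002
```

Emit:
apply_moves:
  steps:
    - [[0,0,0,0,0,0.2,1],[0,0,0,0,0,0,1],[0,0,0,0,0,0,1]]

```text
time: 7.85
tcp_pos: [0.5818, 0.0669, 0.2612]
tool_rot: [0.0, 1.0, -0.011, 0.0]
force: [-7.0, -1.0, 13.3]
finger_gap: 0.0006
```

The lid reached a hard stop: z didn't change while the force rose to 13 N. I'll lift off and move over the knob with the jaws partly open.

Emit:
apply_moves:
  steps:
    - [[0,0,0,0,0,-2,1],[0,0,0,0,0,-2,1],[0,0,0,-2.4,0,-0.6,0.2],[0,0,0,-2.4,0,0,0.2],[0,0,0,-2.4,0,0,0.2],[0,0,0,0,0,0,0.2],[0,0,0,0,0,0,0.2]]

```text
time: 8.55
tcp_pos: [0.5095, 0.0685, 0.3047]
tool_rot: [-0.0, 1.0, -0.011, 0.0]
force: [0.2, -0.1, -0.1]
finger_gap: 0.0345
```

```bash
python3 - <<'E'
from bench import arm
import cv2,numpy as np
f=arm.grab_frame("scene"); a=f["color"][:,:,::-1];np.savez("pics/s6.npz",**f)
cv2.imwrite("pics/s6.png",cv2.resize(a[130:330,240:440],None,fx=3,fy=3))
f=arm.grab_frame("wrist"); a=f["color"][:,:,::-1];np.savez("pics/w6.npz",**f)
cv2.imwrite("pics/w6.png",a)
print(arm.observe())
E
```

```text
{'time': 8.65, 'joint_pos': array([ 2.89407997e-02, -9.26138340e-02,  2.04319206e+00, -2.07691978e-05,
        1.19012542e+00,  5.14043126e-02]), 'joint_vel': array([-0.00043636,  0.00696098, -0.0071284 ,  0.00040931,  0.00251789,
       -0.00022393]), 'tau': array([ 7.77331344e-02, -2.96691424e+01, -3.33243871e+01,  7.93435494e-02,
        4.58865752e-02, -6.08122245e-04]), 'tcp_pos': array([0.51018221, 0.06838969, 0.30492927]), 'tool_rot': array([-8.21686360e-06,  9.99936869e-01, -1.12276654e-02,  4.44531696e-04]), 'force': array([-0.3825488 , -0.68477244, -0.02162997]), 'wrist_torque': array([-0.01422198, -0.11296747,  0.03831958]), 'finger_gap': 0.037076166060685256}
```

View pics/s6.png

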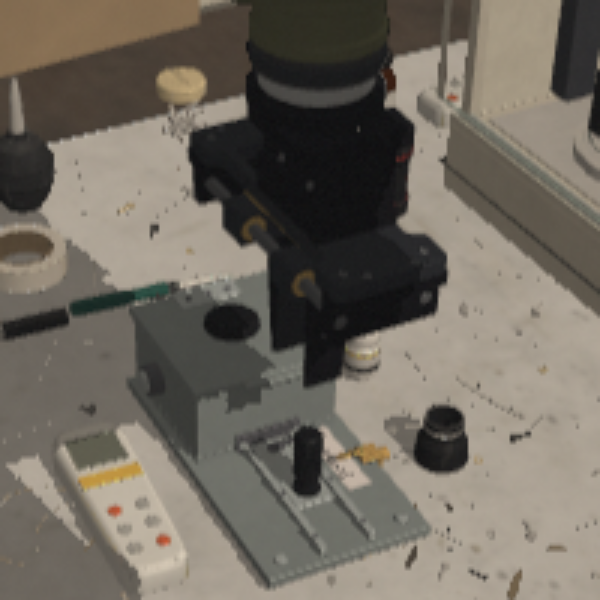

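View pics/w6.png

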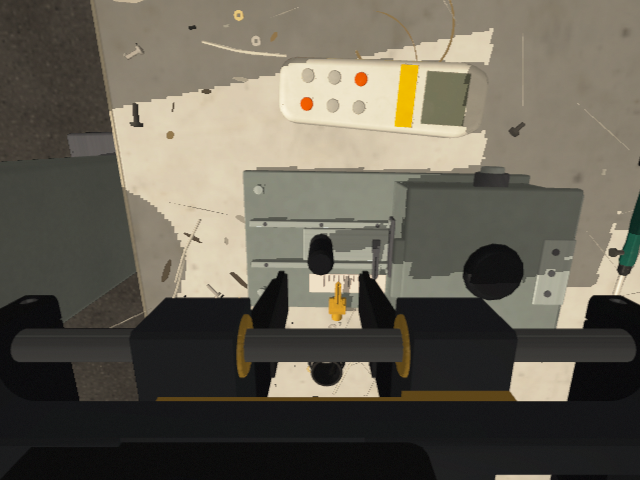

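```bash
python3 - <<'E'
import cv2
a=cv2.imread("pics/w6.png")[205:325,285:405]; cv2.imwrite("pics/w6z.png",cv2.resize(a,None,fx=5,fy=5,interpolation=cv2.INTER_CUBIC))
E
```

```text
(no output)
```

View pics/w6z.png

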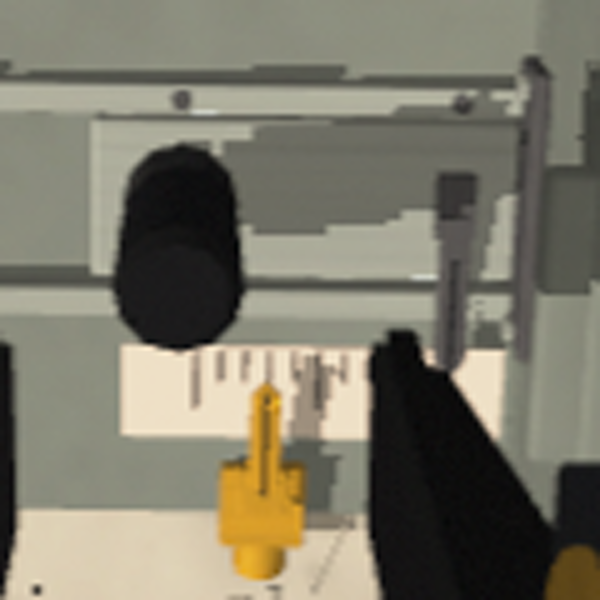

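```bash
python3 - <<'E'
from h import *
W=load("w6")
w=lambda u,v:((u+.5)/5-.5+285,(v+.5)/5-.5+205)
P=lambda u,v,z:onz(W,*w(u,v),z)
st=P(450,370,.0195);rt=P(266,386,.0195)
r1=P(0,91,.0145);r2=P(520,100,.0145);d=r2-r1;yr=np.arctan2(d[1],d[0])
s1=P(121,437,.012);s2=P(500,461,.012);
r3=P(0,298,.0145);r4=P(430,306,.0145);d=r4-r3
print("yaw rails",np.degrees(yr),np.degrees(np.arctan2(d[1],d[0])))
ex=np.array([np.cos(yr),np.sin(yr),0]);ey=np.array([-ex[1],ex[0],0])
# centre lines: shutter centre line (455,260), rider centre line (264,490)
print("tips",st,rt,(rt-st)@ex,(rt-st)@ey)
k=P(179,285,.061);print("knob",k,(k-st)@ex,(k-st)@ey, "tool yaw",np.degrees(-2*np.arctan(.0112)))
E
```

```text
yaw rails -2.2681239377052127 -2.383792433763704
tips [0.55148354 0.03778242 0.0195    ] [0.52222712 0.03569737 0.0195    ] -0.029150982335983826 -0.003241263030653876
knob [0.50937349 0.06724478 0.061     ] -0.04324305844362857 0.02777273808535965 tool yaw -1.2833718008350588
```

Two independent views agree on a draw of about 29.1 mm, with photometer yaw about −2.2° and the knob at (0.509, 0.067). I'll lower over the knob.

Emit:
apply_moves:
  steps:
    - [[0,0,0.9,-0.05,0.1,1.6,0.2],[0,0,0,0,0,2,0.2],[0,0,0,0,0,2,0.2],[0,0,0,0,0,2,0.2],[0,0,0,0,0,1.2,0.2],[0,0,0,0,0,0,0.2],[0,0,0,0,0,0,0.2]]

```text
time: 9.35
tcp_pos: [0.5096, 0.0674, 0.2171]
tool_rot: [-0.0, 1.0, -0.019, 0.0]
force: [-0.1, -1.3, 0.2]
finger_gap: 0.0382
```

```bash
python3 - <<'E'
from bench import arm
import cv2,numpy as np
f=arm.grab_frame("scene"); a=f["color"][:,:,::-1]
cv2.imwrite("pics/s7.png",cv2.resize(a[130:330,240:440],None,fx=3,fy=3))
f=arm.grab_frame("wrist"); a=f["color"][:,:,::-1];np.savez("pics/w7.npz",**f)
cv2.imwrite("pics/w7.png",a)
o=arm.observe();print(o["tcp_pos"],o["force"],o["finger_gap"])
E
```

```text
[0.50976774 0.06744214 0.21798941] [ 0.25812801 -0.13784504 -0.17637495] 0.03804996736324133
```

View pics/s7.png

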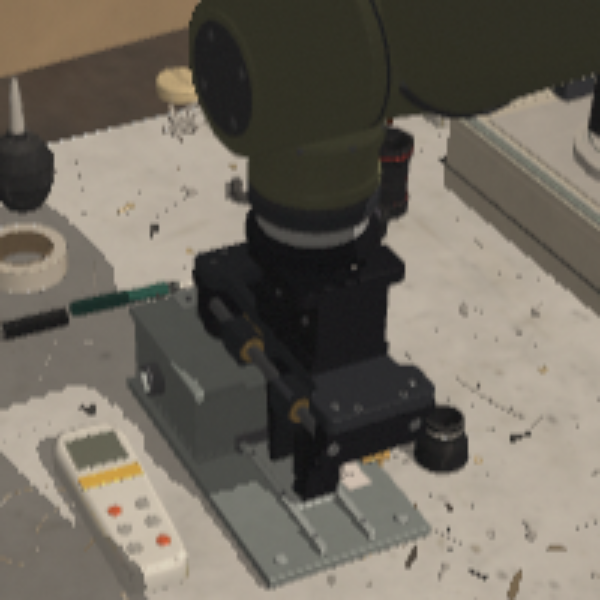

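View pics/w7.png

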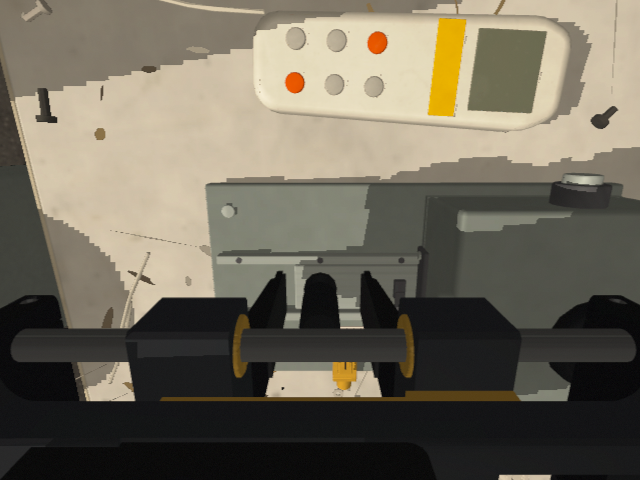

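The knob is centred between the jaws at (320,300) in the wrist view. I'll close on it.

Emit:
apply_moves:
  steps:
    - [[0,0,0,0,0,0,1],[0,0,0,0,0,0,1],[0,0,0,0,0,0,1],[0,0,0,0,0,0,1],[0,0,0,0,0,0,1],[0,0,0,0,0,0,1]]
  newtons: 35

```text
time: 10.05
tcp_pos: [0.5087, 0.0675, 0.2172]
tool_rot: [0.0, 1.0, -0.019, -0.001]
force: [-4.6, 0.0, 5.8]
finger_gap: 0.0177
```

```bash
python3 - <<'E'
from bench import arm
import cv2,numpy as np
f=arm.grab_frame("wrist"); a=f["color"][:,:,::-1];np.savez("pics/w8.npz",**f)
cv2.imwrite("pics/w8.png",cv2.resize(a[230:400,230:450],None,fx=3.5,fy=3.5))
f=arm.grab_frame("top"); cv2.imwrite("pics/t8.png",f["color"][:,:,::-1])
o=arm.observe();print(o["tcp_pos"],o["force"],o["finger_gap"])
for i in range(5):
  arm.grab_frame("wrist");print(arm.observe()["tcp_pos"])
E
```

```text
[0.50876347 0.06750169 0.21721062] [-5.22126764  0.57526563  5.42068886] 0.01787873304850252
[0.50874439 0.06748223 0.21716296]
[0.50874051 0.06749809 0.21718455]
[0.50873721 0.06749677 0.21719027]
[0.50873218 0.06750218 0.21717595]
[0.50873914 0.06750265 0.21719431]
```

View pics/w8.png

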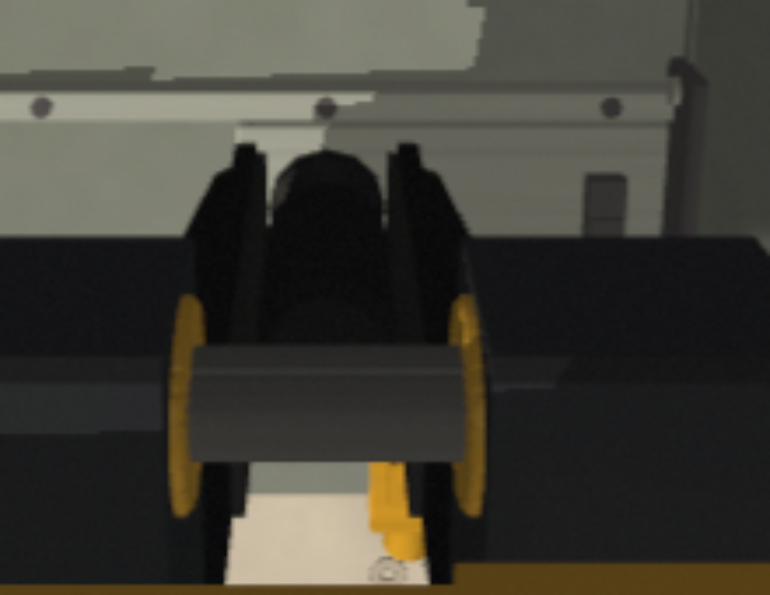

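View pics/t8.png

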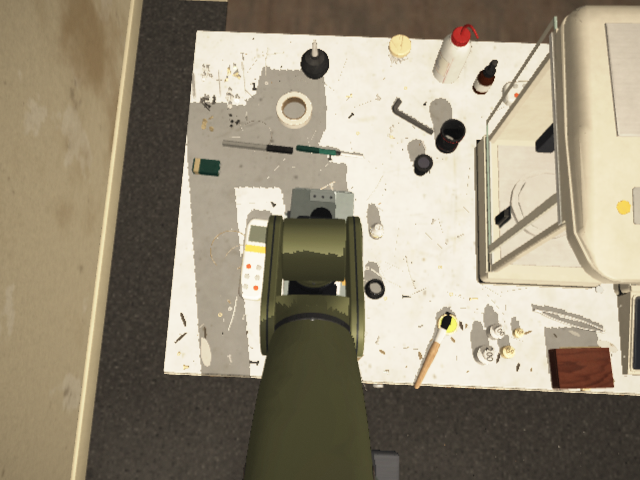

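The grip is on, with a 17.8 mm gap, and the shut reference is TCP x = 0.5087. I'll pull in steps.

Emit:
apply_moves:
  steps:
    - [[0,0,0,-0.3,0,0,1],[0,0,0,-0.5,0,0,1],[0,0,0,-0.5,0,0,1],[0,0,0,-0.5,0,0,1],[0,0,0,-0.5,0,0,1],[0,0,0,-0.4,0,0,1],[0,0,0,0,0,0,1],[0,0,0,0,0,0,1]]

```text
time: 11.2
tcp_pos: [0.4822, 0.0685, 0.2173]
tool_rot: [-0.0, 1.0, -0.019, 0.001]
force: [5.2, 0.3, -1.1]
finger_gap: 0.0174
```

```bash
python3 - <<'E'
from bench import arm
import cv2,numpy as np
f=arm.grab_frame("wrist"); a=f["color"][:,:,::-1];np.savez("pics/w9.npz",**f)
cv2.imwrite("pics/w9.png",cv2.resize(a[230:400,230:450],None,fx=3.5,fy=3.5))
f=arm.grab_frame("scene"); a=f["color"][:,:,::-1];np.savez("pics/s9.npz",**f)
cv2.imwrite("pics/s9.png",cv2.resize(a[220:330,290:400],None,fx=5.4,fy=5.4,interpolation=cv2.INTER_CUBIC))
o=arm.observe();print(o["tcp_pos"],o["force"],o["finger_gap"])
E
```

```text
[0.48227291 0.06846613 0.21725292] [ 5.68465555 -0.19891916 -0.83489617] 0.017528157244788765
```

View pics/w9.png

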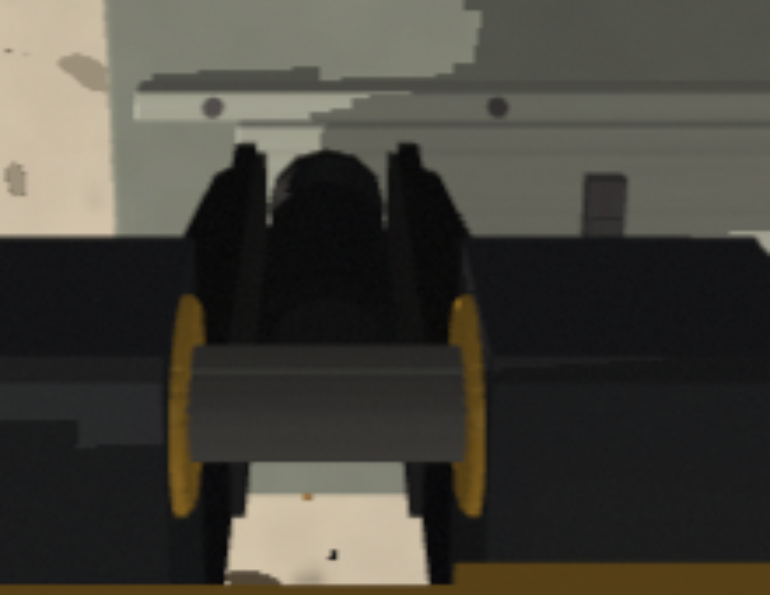

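View pics/s9.png

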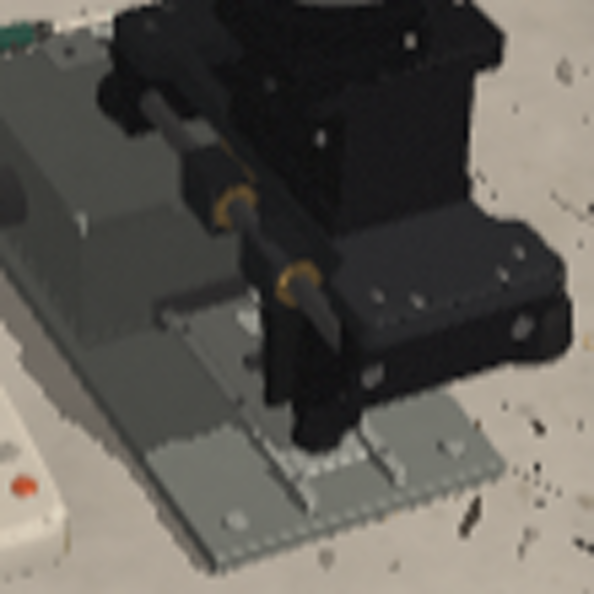

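Emit:
apply_moves:
  steps:
    - [[0,0,0,-0.15,0,0,1],[0,0,0,-0.12,0,0,1],[0,0,0,0,0,0,1],[0,0,0,0,0,0,1]]

```text
time: 11.7
tcp_pos: [0.4796, 0.0686, 0.2172]
tool_rot: [-0.0, 1.0, -0.019, 0.001]
force: [5.2, -0.3, 0.2]
finger_gap: 0.0173
```

```bash
python3 - <<'E'
from bench import arm
import cv2,numpy as np
from h import *
f=arm.grab_frame("wrist"); a=f["color"][:,:,::-1];np.savez("pics/w10.npz",**f)
cv2.imwrite("pics/w10.png",a)
f=arm.grab_frame("scene");np.savez("pics/s10.npz",**f)
cv2.imwrite("pics/s10.png",cv2.resize(f["color"][220:330,290:400,::-1],None,fx=5.4,fy=5.4,interpolation=cv2.INTER_CUBIC))
f=arm.grab_frame("top"); np.savez("pics/t10.npz",**f);a=f["color"][:,:,::-1]
cv2.imwrite("pics/t10.png",cv2.resize(a[160:340,220:400],None,fx=3.3,fy=3.3,interpolation=cv2.INTER_CUBIC))
o=arm.observe();print(o["time"],o["tcp_pos"],o["force"],o["finger_gap"])
# relative displacement of fixed rail screw in wrist cam frame between w8 and w10
def screw(n):
    F=load(n); g=cv2.cvtColor(F["color"],cv2.COLOR_RGB2GRAY)[252:269]
    g=255-g; 
    out=[]
    _,b=cv2.threshold(g,255-105,255,cv2.THRESH_BINARY)
    for c in cv2.findContours(b,cv2.RETR_LIST,cv2.CHAIN_APPROX_NONE)[0]:
        m=cv2.moments(c)
        if 8<m["m00"]<60: out.append((round(m["m10"]/m["m00"],1),round(m["m01"]/m["m00"]+252,1),m["m00"]))
    return sorted(out)
for n in("w8","w9","w10"):print(n,screw(n))
E
```

```text
11.85 [0.47963621 0.06857412 0.21721638] [ 5.10121328 -0.08536982 -0.45950843] 0.017499346901794957
w8 [(241.5, 260.1, 17.0)]
w9 [(290.3, 260.2, 16.0)]
w10 [(295.0, 260.2, 16.0)]
```

View pics/w10.png

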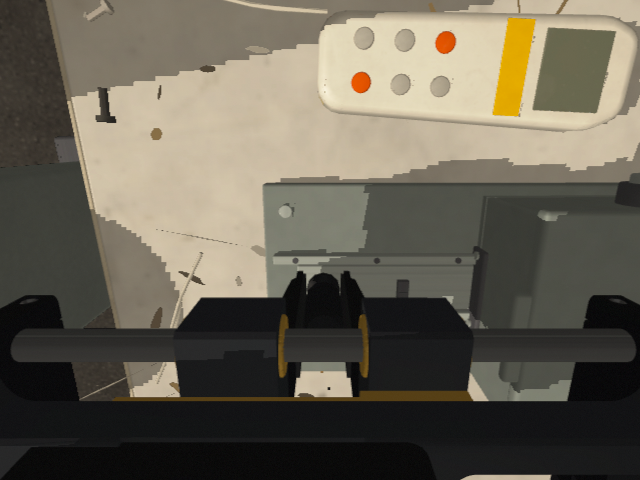

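View pics/t10.png

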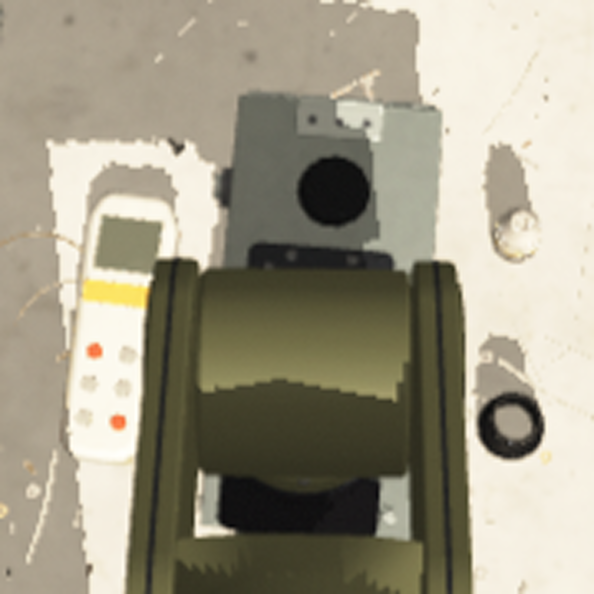

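View pics/s10.png

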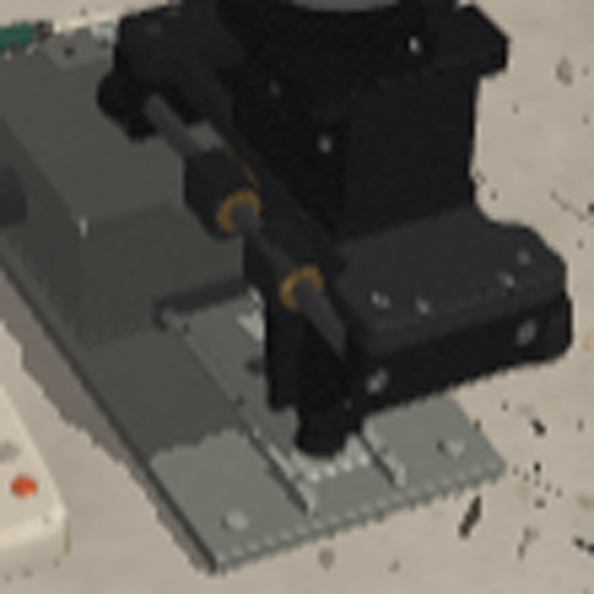

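```bash
python3 - <<'E'
from h import *
a=np.radians(-2.2);ex=np.array([np.cos(a),np.sin(a),0])
def cen(F,mask,u0,u1,v):
    m=mask[v,u0:u1].astype(float); return (m*np.arange(u0,u1)).sum()/m.sum(), m.sum()
for n,rr,sr,rb,sb in(("w6",range(283,296),range(252,279),(325,352),(370,383)),("wrist1",range(233,246),range(202,229),(305,322),(334,345))):
    F=load(n);c=F["color"].astype(float)
    sat=np.clip((c[...,0]-c[...,2]-60)/120,0,1)
    g=c.mean(2)
    print(n)
    R=[];S=[]
    for v in rr:
        u,w=cen(F,sat,*rb,v)
        if w>1: R.append((v,u,w,onz(F,u,v,.0195)@ex))
    for v in sr:
        seg=g[v,sb[0]:sb[1]];bg=np.percentile(seg,80);d=np.clip(bg-seg-25,0,None)
        if d.sum()>40: S.append((v,(d*np.arange(*sb)).sum()/d.sum(),d.sum(),0)); S[-1]=S[-1][:3]+(onz(F,S[-1][1],v,.0195)@ex,)
    for x in R:print("  R",np.round(x,4))
    for x in S:print("  S",np.round(x,4))
A,B=load("w8")["color"].astype(float).mean(2),load("w10")["color"].astype(float).mean(2)
print(np.round(A[288,392:414]),np.round(B[288,392:414]))
E
```

```text
w6
  R [283.     337.634    2.8917   0.5204]
  R [284.     337.7258   3.7083   0.5205]
  R [285.     337.8577   4.1      0.5206]
  R [286.     337.8571   4.4333   0.5206]
  R [287.     337.7495   3.825    0.5206]
  R [288.     337.5603   3.7333   0.5204]
  R [289.     337.4652   3.8333   0.5204]
  R [290.     337.4543   3.8333   0.5204]
  R [291.     337.4627   3.8      0.5204]
  R [292.     337.3933   3.7083   0.5204]
  R [293.     337.4485   3.6417   0.5205]
  R [294.     337.4966   3.6583   0.5205]
  R [295.     337.5277   4.0583   0.5206]
  S [253.     376.2019  92.8      0.5497]
  S [254.     376.429  199.6667   0.5499]
  S [255.     376.5344 207.6      0.55  ]
  S [256.     376.5679 202.8667   0.5501]
  S [257.     376.3951 261.2      0.55  ]
  S [258.     376.3341 259.8      0.55  ]
  S [259.     376.1642 367.8      0.5499]
  S [260.     376.1798 412.7333   0.55  ]
  S [264.     375.0107 372.3333   0.5493]
  S [265.     374.9452 298.1333   0.5493]
  S [266.     375.0074 407.6667   0.5494]
  S [267.     374.7852 324.9333   0.5492]
  S [268.     374.8044 315.9333   0.5493]
  S [
[... 1563 characters left out ...]
3333   0.5502]
  S [215.     340.1357 378.3333   0.5502]
  S [218.     339.296  297.3333   0.5493]
  S [219.     339.3056 308.6667   0.5494]
  S [220.     339.2971 304.       0.5494]
  S [221.     339.6835 415.       0.5498]
  S [222.     339.1245 152.6667   0.5493]
  S [223.     339.7605 111.3333   0.55  ]
  S [224.     339.8147 113.3333   0.5501]
  S [225.     339.8634 114.6667   0.5502]
  S [226.     340.2531 268.6667   0.5506]
  S [227.     339.0551 471.6667   0.5493]
  S [228.     338.6088 349.3333   0.5489]
[97. 97. 97. 97. 75. 48. 47. 51. 50. 50. 49. 50. 50. 50. 52. 51. 59. 83.
 97. 97. 97. 97.] [97. 97. 97. 97. 70. 43. 48. 49. 51. 49. 49. 50. 50. 50. 51. 50. 65. 87.
 97. 97. 96. 97.]
```

The two pointers measure 28.9–29.15 mm apart, and the shutter is drawn 29.1 mm with no slip in the jaws. The lid is shut and the neighbouring objects haven't moved. I'll hold for two rows, recheck, then hand in.

Emit:
apply_moves:
  steps:
    - [[0,0,0,0,0,0,1],[0,0,0,0,0,0,1]]

```text
time: 12.05
tcp_pos: [0.4796, 0.0686, 0.2172]
tool_rot: [-0.0, 1.0, -0.019, 0.001]
force: [5.9, -0.2, -0.5]
finger_gap: 0.0173
```

```bash
python3 - <<'E'
from bench import arm
o=arm.observe();print(o["time"],o["tcp_pos"],o["force"],o["finger_gap"])
d=o["tcp_pos"]-[.50874,.0675,.2172];print((d[0]**2+d[1]**2)**.5)
if abs((d[0]**2+d[1]**2)**.5-.0291)<.0005: print(arm.sign_off())
E
```

```text
12.05 [0.47964676 0.06859476 0.21722499] [ 5.86017608 -0.19167106 -0.52930427] 0.017254679759659153
0.029113829346340183
the job is handed in; nothing more can be done
None
```

I closed the lid, then drew the shutter out to the rider's mark and handed the job in at 12 s, still gripping the knob at 35 N. I could not see the two pointers meet, because the gripper hid them from every camera at the end.

- **Lid:** I pushed it down from behind with closed fingers until it hit a hard stop. The height no longer changed while the force rose from 4.5 to 13 N, and later images show it flat.
- **Shutter:** It is drawn 29.1 mm from its shut position. Before gripping, two wrist views gave 28.6–29.15 mm between the pointers; the coarser top view gave 29.6 mm. The marks should line up within about 0.5 mm.
- **Draw check:** A rail screw seen in the wrist camera gave 28.9 mm of travel, and the pointer's base did not shift relative to the jaws, so the knob did not slip. The arm held still against about 5–6 N of spring.
- **Disagreement:** Comparing the arm's own position directly with the camera's rider position put the shutter about 0.8 mm too far out. The same offset (about 0.85 mm) showed up with the shutter shut. I took it as camera calibration error and used the relative distance.
- **Surroundings:** In the last top view the loupe and objective were where they started, and I saw nothing else move. The rider was hidden at the end; nothing was moved against it.

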